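# Work loose the seized regulator knob and take the pressure off

### The arm

A 6-joint arm with a two-finger parallel gripper is mounted at the origin on the work surface. World frame = base frame: x ahead of the robot, y to its left, z up, the work surface at z = 0. Lengths are in m, angles in rad, forces in N, time in s.
With the tool pointing down it reaches from about 0.25 to 0.775 m from the base axis. Payload 4 kg.
Tool frame: the origin (TCP) lies at the very end of the fingers, on their centre line; the grasp point (between the pads) lies 19 mm behind it (robot.hold_point_z is the distance from the TCP to the grasp point, in m); z points along the fingers, y is the line along which they close (so a half turn about z gives the same grasp; the last joint's range is limited). The gripper opens to 94 mm and grips with 3 to 60 N. Pads are 16 mm wide; open, the fingers measure 119 mm over their backs; the gripper's body (75 mm by 177 mm) begins 78 mm behind the grasp point.
Start: joints at [-1.361, 0.087, 1.371, -0, 1.684, -0.103], TCP at [0.169, -0.523, 0.206] pointing down, gripper open.
Joint ranges: [-3.1, 3.1], [-0.76, 2.03], [0.27, 2.55], [-1.08, 4.22], [0.17, 2.65], [-2.57, 2.57]. Speed limits (rad/s): [2.79, 2.79, 3.14, 3.14, 3.14, 3.14].

### API

Orientations are given as [roll, pitch, yaw] about the fixed x, y, z axes, in that order (R = Rz(yaw) Ry(pitch) Rx(roll)).
In Python, from bench import robot gives the robot as it stands.
- The arm moves only by the tool carry_out, never from a script. Its argument "steps" is a list of rows, each a list of 3 entries, a list of its own where there are three numbers: the shift along the tool's x, y, z in m, then the turn about the tool's z in units of 10 degrees (1.0 is 10 degrees), then the closure, from -1 (fully open) to 1 (shut). In form: [[[tx, ty, tz], roll, jaw], ...]. A call has 1 to 10 rows; each row is the pose to reach, as a shift and turn from the pose commanded when the call began, along the tool's axes at that moment; what a row does not reach only later rows make up. A row lasts 1/8 s, in which the tool goes at most 62.5 mm and 10.7 degrees, less where a joint would pass 70% of its speed; a pose out of reach is approached as far as the arm can. A call with a gripper value outside its range is refused whole. The fingers move at their own pace and stop on an object; the grip force is fixed at half the most. Time passes only in rows, so rows that repeat a pose let the fingers close. It gives the time, the measured TCP pose, the force, the opening and the grip force at its end, in the units of the state.
- robot.get_obs(): the state, without advancing time (a new reading comes with each control period).
- robot.snapshot(name): name is "scene" or "top" or "wrist"; returns a dict with "image" (400x640x3 uint8, red, green, blue), "z_map" (400x640 float32, m along the optical axis (not along the pixel's ray), 0 where there is no reading), "mtx" (3x3 intrinsics, pixels), "R" (3x3) and "t" (3): a world point X has camera coordinates R X + t. Camera axes: x right, y down, z forward; pixel columns grow to the right and rows downward; lengths in m; the calibration is good to about 2 mm. A picture is of the moment at which its call begins.
- robot.close_job(): hands the job in; it is judged then, once.
The state is a dict: "time": time; "joint_positions": joint angles; "qvel": joint speeds; "joint_torque": joint torques, N m; "tool_pos": TCP position; "ee_rot": TCP orientation; "wrist_force": force on the tool from outside, world axes, zero at the start; "wrist_torque": the same for the moment, N m; "width": finger opening in m; "finger_force": force on a finger pad.
Only numpy, scipy, OpenCV 4.12 (cv2) and the standard library are available. Lean on these libraries where they do the work, as an engineer would, in place of code of your own. Each camera call takes 0.05 s, during which the arm holds its last target. There are 200 camera calls.

### The job

The knob on top of the compressed-air regulator has seized at its setting. Pull the knob up to unlock it, work it loose by rocking it gently back and forth in small arcs without ever forcing it, then, still pulled up, back it off anticlockwise until the gauge needle rests at zero, and push the knob right down again to lock it. Let go, and leave everything else on the bench as it lies.

Things in the scene. Friction and masses are not known exactly. Their poses are not given: they have to be found in the camera images.
- airunit: air service unit, fixed: three grey modules in a row along y (132 mm, from 85 to 129 mm above the bench) over a clear filter bowl, base plate 130 x 160 x 10 mm, profile post (30 x 30 mm, top at 138 mm) on the -x side. Origin on the bench under the upright axis of the regulator knob, which stands over the middle module; x points to the gauge's side, z up. Only the knob is higher than 152 mm
- knob_top (a point): centre of the flat top of the regulator knob: upright black ribbed cylinder, 38 mm diameter, 34 mm tall, top 189 mm above the bench when down, 195 mm when pulled up. z up along its axis, x along the small pointer rib on top. Free all round above 152 mm. Anticlockwise (seen from above, positive about z) lowers the pressure
- spindle (a joint): rad: turn of the knob's spindle, 0 at the start, positive anticlockwise; end stop 1.0, zero pressure. Seized: a springy stop 0.07 to 0.4 from 0 each way (unknown, differs by side). Lean on a stop with 0.1 to 0.18 N m for half a second, then on the opposite one: it yields and gives some 0.03 wider. The fifth alternating stroke, first and last anticlockwise, frees it. Moving friction 0.05 N m
- knob_twist (a joint): rad: how far the knob is wound up springily on its spindle by the turning moment on it: 5 N m per rad, positive anticlockwise, 0 when let go. The spindle is spoiled beyond 0.05 rad (0.25 N m) either way, whether against the lock, a stop or the end stop
- knob_lift (a joint): m: 0 with the knob down (locked, cannot turn), 0.006 pulled up as far as it goes (clear of the lock from 0.0045). It stays where it is left; moving it takes about 14 N. At zero pressure it goes down and locks there; more than 3 degrees short of zero it does not go right down
- needle (a joint): rad: black needle of the white 50 mm gauge dial, tilted up on the +x side of the unit. 0 at the zero pin, lower left of the dial as a reader sees it; larger clockwise, with the pressure. Reads 2.1 at the start and moves 2.1 times as far as the spindle turns, falling as the knob turns anticlockwise
- work_black: bystander: black plastic cup workpiece, 40 mm diameter, 26 mm tall, origin under its centre
- work_metal: bystander: aluminium cup workpiece, 40 mm diameter, 26 mm tall, origin under its centre
- work_red: bystander: red plastic cup workpiece, 40 mm diameter, 26 mm tall, origin under its centre
- spare_gauge: bystander: spare gauge lying on its back, 45 mm diameter, 21 mm tall, brass stem to its +y, origin under the dial's centre
- hex_key: bystander: L-shaped hex key 90 x 26 mm of 5 mm bar lying flat, origin under the long leg
- screwdriver: bystander: screwdriver 190 mm long lying along its x axis, origin under its middle
- valve: bystander: solenoid valve 75 x 18 x 44 mm, origin under its centre
Things that resemble listed ones, but are neither listed nor needed, are in the scene too. Leave any yellow look-alike of the airunit alone.

How it is judged:
On the way, in this order (a step that is already met when the one before it is completed fails the run):
1. the knob is pulled up out of its lock (value of joint knob_lift above 0.0045 m), for 0.2 s.
2. worked loose and, still pulled up, backed off until the gauge needle rests at zero (value of joint needle below 0.12 rad and value of joint knob_lift above 0.004 m), for 0.2 s.
At the end, for the whole second after the job is handed in: the gauge needle rests at zero (within 0.12 rad, about 7 degrees of dial), and the knob is pushed down to within 1.5 mm of its lowest position and let go (value of joint needle below 0.12 rad and value of joint knob_lift below 0.0015 m and velocity of joint needle below 0.05 rad/s); the robot touches nothing.
It fails at once if the knob is forced: wound up more than 0.05 rad (0.25 N m) on its spindle (value of joint knob_twist above 0.05 rad or value of joint knob_twist below -0.05 rad).
It fails at once if a bystander is shifted by more than 20 mm (distance of any of work_black, work_metal, work_red, spare_gauge, hex_key, screwdriver, valve from where it was at the start of the episode above 0.02 m).
It also fails if it takes over 70 s, if anything falls off the work surface, if the arm or the gripper's body presses on something with over 40 N, if the wrist force passes 120 N, or if a joint passes its speed limit or range.

## Working session

There is one attempt and no reset: what is moved stays moved. The work goes in short steps, Python scripts to look and compute and a tool call to move; the robot and the scene stay as the last step left them, time stands still between calls to the robot, and variables do not carry over. Pictures are saved under pics/ and viewed, at most 10 in all, crops included, and the job is handed in when it is done.

Besides the shell and the picture viewer there is one more tool, called after ">>>" as name(argument=value, ...) on one line, values as JSON. carry_out: Moves the arm, as the interface text tells. Its arguments: {"type":"object","properties":{"steps":{"type":"array","items":{"type":"array"}}},"required":["steps"]}

```bash
mkdir -p pics; ls; cat > h.py <<'E'
import numpy as np,cv2
from bench import robot
def snap(n,f=None):
    s=robot.snapshot(n)
    if f: cv2.imwrite('pics/'+f,s['image'][:,:,::-1])
    z=s['z_map'];v,u=np.indices(z.shape);K=s['mtx']
    P=np.stack([(u-K[0,2])/K[0,0]*z,(v-K[1,2])/K[1,1]*z,z],-1)
    s['W']=(P-s['t'])@s['R'];s['W'][z==0]=np.nan
    return s
E
python3 - <<'E'
from h import *
o=robot.get_obs();print(o)
for n in('top','scene'):
    s=snap(n,n+'.png');W=s['W'];print(n,s['t'],-s['R'].T@s['t'])
    m=((W[...,2]>.18)&(W[...,2]<.2)).astype('uint8')
    c=cv2.connectedComponentsWithStats(m)
    for i in range(1,c[0]):
        if c[2][i,4]>40:
            k=c[1]==i;print(c[2][i],c[3][i],np.median(W[k],0),W[k].min(0),W[k].max(0),s['image'][k].mean(0))
E
```

```text
pics
{'time': 0.0, 'joint_positions': array([-1.36108968e+00,  8.79715157e-02,  1.37223347e+00,  2.62202676e-06,
        1.68359438e+00, -1.03099857e-01]), 'qvel': array([0.00024741, 0.00031401, 0.00096412, 0.00226222, 0.00077417,
       0.00023757]), 'joint_torque': array([-3.37675829e-04, -3.40174198e+01, -3.02436054e+01,  7.16576516e-02,
        3.27017403e-02, -1.73045414e-04]), 'tool_pos': array([ 0.16913475, -0.52277886,  0.2043057 ]), 'ee_rot': array([-3.13939793e+00, -2.29700716e-04,  3.12806549e-01]), 'wrist_force': array([ 0.08543028, -0.56016637,  0.58840638]), 'wrist_torque': array([ 0.04481492,  0.02230036, -0.02058799]), 'finger_force': 0.0, 'width': 0.09408351811806495}
top [0.03079929 0.53769104 1.62717102] [0.45956071 0.01143523 1.65118713]
[286 184  11  11  91] [291.20879121 188.94505495] [0.58340132 0.12326857 0.18776465] [0.56659276 0.10658347 0.18128134] [0.60061868 0.14095381 0.19670606] [65.58241758 68.28571429 69.15384615]
[360 222  11  11  95] [365.07368421 226.96842105] [ 0.45215401 -0.1248829   0.18822829] [ 0.43519732 -0.14222069  0.18019154] [ 0.46905281 
[... 2440 characters left out ...]
 0.18995816] [ 1.31243749 -0.73051957  0.18012891] [1.31543435 0.25369368 0.19994642] [232.18973561 229.39346812 223.44323484]
[316 154  12   9  80] [321.6625 157.9625] [ 0.45598904 -0.12360772  0.18862915] [ 0.43323406 -0.14575899  0.18037676] [ 0.47287848 -0.1087425   0.19311359] [159.     146.6     90.4625]
[394 187  13  10  99] [400.2020202  191.25252525] [0.35670498 0.14362112 0.18852684] [0.33541667 0.12143555 0.18024554] [0.370381   0.15889248 0.1938195 ] [191.55555556 179.73737374 109.80808081]
[325 212  14  11 116] [331.55172414 216.56896552] [0.58757199 0.12402549 0.1885567 ] [0.56669698 0.09792797 0.18054672] [0.60372385 0.13922042 0.19360933] [88.46551724 89.68965517 89.85344828]
```

```bash
python3 - <<'E'
import cv2,numpy as np
a=cv2.imread('pics/top.png')[120:320,210:450];b=cv2.imread('pics/scene.png')[110:330,210:470]
f=lambda x:cv2.resize(x,(390,330),interpolation=cv2.INTER_CUBIC)
cv2.imwrite('pics/c.png',np.hstack([f(a),f(b)]))
E
```

```text
(no output)
```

View pics/c.png

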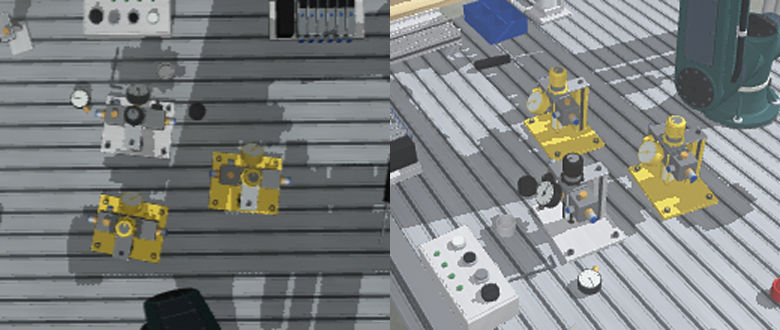

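The grey unit with the black knob sits at about (132,115) in the left panel, which is world (0.584, 0.124). Its gauge faces about +x. The two yellow units are look-alikes. I'll rise first, then go over the knob.

>>> carry_out(steps=[[[0, 0, -0.06], 0, -1], [[0, 0, -0.08], 0, -1], [[0.59, -0.49, -0.08], 0, -1], [[0.59, -0.49, -0.08], 0, -1], [[0.59, -0.49, -0.08], 0, -1], [[0.59, -0.49, -0.08], 0, -1], [[0.59, -0.49, -0.08], 0, -1], [[0.59, -0.49, -0.08], 0, -1], [[0.59, -0.49, -0.08], 0, -1], [[0.59, -0.49, -0.08], 0, -1]])

```text
time: 1.35
tool_pos: [0.4375, -0.0991, 0.2851]
ee_rot: [3.141, 0.0, 0.313]
wrist_force: [0.2, -0.1, 0.4]
width: 0.0941
finger_force: 0.0
```

>>> carry_out(steps=[[[0, 0, 0], 0, -1]])

```text
time: 1.48
tool_pos: [0.438, -0.0972, 0.2847]
ee_rot: [-3.14, 0.001, 0.321]
wrist_force: [0.1, -0.1, 0.6]
width: 0.0939
finger_force: 0.0
```

>>> carry_out(steps=[[[0.207, -0.165, 0], 0, -1], [[0.207, -0.165, 0], 0, -1], [[0.207, -0.165, 0], 0, -1], [[0.207, -0.165, 0], 0, -1], [[0.207, -0.165, 0], 0, -1], [[0.207, -0.165, 0], 0, -1], [[0.207, -0.165, 0], 0, -1]])

```text
time: 2.35
tool_pos: [0.5827, 0.1177, 0.286]
ee_rot: [3.141, -0.0, 0.31]
wrist_force: [-0.2, -0.5, -0.6]
width: 0.0945
finger_force: 0.0
```

```bash
python3 - <<'E'
from h import *
for n in('wrist','scene'):
    s=snap(n,n+'2.png');W=s['W']
    m=((W[...,2]>.183)&(W[...,2]<.197)&(abs(W[...,0]-.584)<.05)&(abs(W[...,1]-.124)<.05))
    if m.sum():
        p=W[m];print(n,m.sum(),np.median(p,0),p.min(0),p.max(0))
        v,u=np.where(m);print(u.min(),u.max(),v.min(),v.max())
        (cx,cy),r=cv2.minEnclosingCircle(p[:,:2].astype('float32'));print(cx,cy,r)
o=robot.get_obs();print(o)
E
```

```text
wrist 1202 [0.58549352 0.11901735 0.18890692] [0.56533795 0.0996875  0.1831581 ] [0.60292514 0.13733416 0.19184294]
300 340 180 219
0.5839254260063171 0.11860837042331696 0.01915976032614708
scene 109 [0.58603684 0.12330905 0.18840805] [0.56800021 0.0994521  0.18300135] [0.60286851 0.1402383  0.19414671]
325 338 212 221
0.5863596200942993 0.1198451966047287 0.020889440551400185
{'time': 2.45, 'joint_positions': array([ 1.04550871e-01,  1.86864095e-01,  1.10038800e+00, -5.50460259e-04,
        1.85334461e+00,  1.36487378e+00]), 'qvel': array([ 0.00431889, -0.00076879, -0.00161943,  0.00149693, -0.00204856,
        0.00153369]), 'joint_torque': array([ 1.50647876e-01, -3.79351616e+01, -3.02362168e+01,  3.48439766e-02,
       -7.98112946e-02, -3.68048582e-03]), 'tool_pos': array([0.5826597 , 0.1178649 , 0.28629393]), 'ee_rot': array([ 3.14087169e+00, -8.66894714e-04,  3.10320001e-01]), 'wrist_force': array([-0.57633246,  0.16319586,  0.21199379]), 'wrist_torque': array([ 0.0114567 ,  0.02080104, -0.01835958]), 'finger_force': 0.0, 'width': 0.09389181941434004}
```

View pics/wrist2.png

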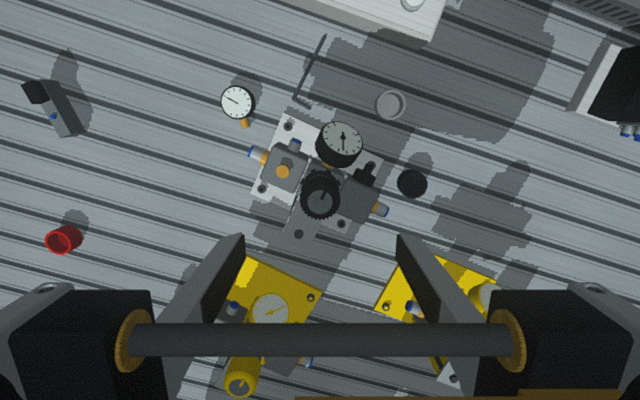

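The wrist view shows the black knob at pixel (320,195), about (0.584, 0.119), with the gauge at (340,142). I'll descend part-way and look again.

>>> carry_out(steps=[[[0.002, -0.002, 0.04], 0, -1], [[0.002, -0.002, 0.072], 0, -1], [[0.002, -0.002, 0.072], 0, -1], [[0.002, -0.002, 0.072], 0, -1]])

```text
time: 2.95
tool_pos: [0.5848, 0.1216, 0.2154]
ee_rot: [3.141, -0.003, 0.312]
wrist_force: [-0.4, 1.1, 0.3]
width: 0.094
finger_force: 0.0
```

```bash
python3 - <<'E'
from h import *
for n in('wrist','top'):
    s=snap(n,n+'3.png');W=s['W']
    m=((W[...,2]>.184)&(W[...,2]<.197)&(abs(W[...,0]-.584)<.03)&(abs(W[...,1]-.122)<.03))
    if m.sum():
        p=W[m];print(n,m.sum(),np.median(p,0),p.min(0),p.max(0))
        print(cv2.minEnclosingCircle(p[:,:2].astype('float32')))
o=robot.get_obs();print(o['tool_pos'],o['ee_rot'],o['wrist_torque'])
E
```

```text
wrist 1943 [0.5857353  0.11928947 0.18900146] [0.56474852 0.09952724 0.184006  ] [0.60308869 0.13739422 0.19221707]
((0.5838081240653992, 0.11844419687986374), 0.01944456622004509)
top 10 [0.56968971 0.11689112 0.18654262] [0.56635612 0.10977634 0.18404459] [0.57324949 0.12726577 0.19251964]
((0.5696021914482117, 0.11852104961872101), 0.009353861212730408)
[0.58534706 0.12194253 0.21613924] [ 3.14057142 -0.00425826  0.31232644] [-0.0010913  -0.01166473  0.00053793]
```

>>> carry_out(steps=[[[-0.002, 0.002, 0.03], 0, -1], [[-0.002, 0.002, 0.056], 0, -1], [[-0.002, 0.002, 0.056], 0, -1], [[-0.002, 0.002, 0.056], 0, -1]])

```text
time: 3.55
tool_pos: [0.5842, 0.1198, 0.1596]
ee_rot: [3.141, -0.003, 0.313]
wrist_force: [-0.3, -0.1, -0.0]
width: 0.0941
finger_force: 0.0
```

>>> carry_out(steps=[[[0, 0, 0], 0, 0.0], [[0, 0, 0], 0, 0.3], [[0, 0, 0], 0, 0.6], [[0, 0, 0], 0, 0.6], [[0, 0, 0], 0, 0.6], [[0, 0, 0], 0, 0.6]])

```text
time: 4.3
tool_pos: [0.5834, 0.1186, 0.1574]
ee_rot: [3.139, 0.0, 0.312]
wrist_force: [2.9, -5.0, -1.3]
width: 0.0376
finger_force: 26.8
```

```bash
cat >> h.py <<'E'
def st():
    o=robot.get_obs();print(o['time'],'p',o['tool_pos'].round(4),'yaw',o['ee_rot'].round(4),'F',o['wrist_force'].round(2),'T',o['wrist_torque'].round(3),o['width'].__round__(4),round(o['finger_force'],1))
    print('q6',o['joint_positions'][5],o['joint_torque'][5])
E
python3 -c "from h import *;st()"
```

```text
4.3 p [0.5834 0.1186 0.1574] yaw [3.139e+00 1.000e-04 3.124e-01] F [ 2.91 -5.02 -1.31] T [-0.697 -0.201 -0.087] 0.0376 26.8
q6 1.365217922560029 0.002459277893649414
```

>>> carry_out(steps=[[[0, 0.001, 0], 0, 0.6], [[0, 0.001, 0], 0, 0.6], [[0, 0.001, 0], 0, 0.6]])

```text
time: 4.68
tool_pos: [0.5834, 0.1185, 0.1574]
ee_rot: [3.141, 0.0, 0.313]
wrist_force: [0.9, -1.9, -0.6]
width: 0.0373
finger_force: 30.0
```

```bash
python3 -c "from h import *;st()"
```

```text
4.675 p [0.5834 0.1185 0.1574] yaw [3.1412e+00 1.0000e-04 3.1260e-01] F [ 0.89 -1.89 -0.63] T [-0.254 -0.098  0.021] 0.0373 30.0
q6 1.3636036660146054 -0.0009182383655570447
```

>>> carry_out(steps=[[[0, 0, -0.002], 0, 0.6], [[0, 0, -0.004], 0, 0.6], [[0, 0, -0.006], 0, 0.6], [[0, 0, -0.006], 0, 0.6]])

```text
time: 5.18
tool_pos: [0.5832, 0.1185, 0.1601]
ee_rot: [-3.141, 0.003, 0.313]
wrist_force: [4.8, -1.6, -12.9]
width: 0.0372
finger_force: 30.0
```

```bash
python3 -c "from h import *;st()"
```

```text
5.175 p [0.5832 0.1185 0.1601] yaw [-3.1413e+00  3.0000e-03  3.1260e-01] F [  4.81  -1.6  -12.94] T [-0.239 -1.043  0.017] 0.0372 30.0
q6 1.3635759962017882 5.6082443222749134e-06
```

>>> carry_out(steps=[[[0, 0, -0.001], 0, 0.6], [[0, 0, -0.002], 0, 0.6], [[0, 0, -0.003], 0, 0.6], [[0, 0, -0.004], 0, 0.6], [[0, 0, -0.004], 0, 0.6], [[0, 0, -0.004], 0, 0.6]])

```text
time: 5.92
tool_pos: [0.5832, 0.1185, 0.1636]
ee_rot: [-3.141, 0.003, 0.313]
wrist_force: [6.5, -0.7, -13.7]
width: 0.0376
finger_force: 30.0
```

```bash
python3 - <<'E'
from h import *
st()
s=snap('wrist','w4.png');W=s['W']
m=((W[...,2]>.184)&(W[...,2]<.203)&(abs(W[...,0]-.584)<.012)&(abs(W[...,1]-.119)<.012))
print(m.sum(),np.median(W[m],0))
E
```

```text
5.925 p [0.5832 0.1185 0.1636] yaw [-3.1413  0.0034  0.3127] F [  6.51  -0.74 -13.7 ] T [-0.156 -1.112 -0.022] 0.0376 30.0
q6 1.3635543342131786 5.562713340623304e-05
1840 [0.58492066 0.11931733 0.19566894]
```

Knob is up: the measured top is 0.1957. I'll ease the pull and start turning anticlockwise, which is negative roll.

>>> carry_out(steps=[[[0, 0, 0.0015], 0, 0.6], [[0, 0, 0.003], 0, 0.6], [[0, 0, 0.003], 0, 0.6]])

```text
time: 6.35
tool_pos: [0.5833, 0.1185, 0.1636]
ee_rot: [3.141, 0.001, 0.313]
wrist_force: [4.0, -2.0, -12.1]
width: 0.037
finger_force: 30.0
```

```bash
python3 -c "from h import *;st()"
```

```text
6.35 p [0.5833 0.1185 0.1636] yaw [3.1414e+00 1.0000e-03 3.1270e-01] F [  4.02  -2.01 -12.1 ] T [-0.331 -0.854  0.015] 0.037 30.0
q6 1.3635625719922095 7.06281753082294e-05
```

>>> carry_out(steps=[[[0, 0, 0], -0.05, 0.6], [[0, 0, 0], -0.1, 0.6], [[0, 0, 0], -0.1, 0.6]])

```text
time: 6.72
tool_pos: [0.5833, 0.1185, 0.1636]
ee_rot: [3.141, 0.001, 0.33]
wrist_force: [5.2, -1.6, -12.6]
width: 0.0375
finger_force: 30.0
```

```bash
python3 -c "from h import *;st()"
```

```text
6.725 p [0.5833 0.1185 0.1636] yaw [3.1415e+00 1.0000e-03 3.3030e-01] F [  5.16  -1.65 -12.55] T [-0.313 -0.878 -0.061] 0.0375 30.0
q6 1.3459297932667798 -0.07207118673250079
```

>>> carry_out(steps=[[[0, 0, 0], -0.05, 0.6], [[0, 0, 0], -0.1, 0.6], [[0, 0, 0], -0.1, 0.6]])

```text
time: 7.1
tool_pos: [0.5833, 0.1185, 0.1636]
ee_rot: [3.141, 0.001, 0.348]
wrist_force: [4.5, -2.8, -13.2]
width: 0.0372
finger_force: 30.0
```

```bash
python3 -c "from h import *;st()"
```

```text
7.1 p [0.5833 0.1185 0.1636] yaw [3.1415e+00 1.0000e-03 3.4780e-01] F [  4.5   -2.76 -13.18] T [-0.348 -0.91  -0.071] 0.0372 30.0
q6 1.3284672865445109 -0.059452252462506294
```

>>> carry_out(steps=[[[0, 0, 0], -0.08, 0.6], [[0, 0, 0], -0.15, 0.6], [[0, 0, 0], -0.15, 0.6]])

```text
time: 7.48
tool_pos: [0.5833, 0.1186, 0.1636]
ee_rot: [3.141, 0.001, 0.374]
wrist_force: [4.5, -2.0, -12.4]
width: 0.0375
finger_force: 30.0
```

```bash
python3 -c "from h import *;st()"
```

```text
7.475 p [0.5833 0.1186 0.1636] yaw [3.1415e+00 9.0000e-04 3.7410e-01] F [  4.54  -2.01 -12.37] T [-0.338 -0.905 -0.005] 0.0375 30.0
q6 1.3022027743163611 -0.05317550268955529
```

>>> carry_out(steps=[[[0, 0, 0], -0.08, 0.6], [[0, 0, 0], -0.16, 0.6], [[0, 0, 0], -0.16, 0.6]])

```text
time: 7.85
tool_pos: [0.5833, 0.1185, 0.1636]
ee_rot: [3.142, 0.001, 0.402]
wrist_force: [4.8, -2.4, -11.9]
width: 0.0377
finger_force: 30.0
```

```bash
python3 -c "from h import *;st()"
```

```text
7.85 p [0.5833 0.1185 0.1636] yaw [3.1415e+00 1.0000e-03 4.0200e-01] F [  4.83  -2.38 -11.88] T [-0.297 -0.952  0.041] 0.0377 30.0
q6 1.2742657832716784 -0.03781823208555579
```

>>> carry_out(steps=[[[0, 0, 0], -0.08, 0.6], [[0, 0, 0], -0.16, 0.6], [[0, 0, 0], -0.16, 0.6]])

```text
time: 8.22
tool_pos: [0.5833, 0.1186, 0.1636]
ee_rot: [3.142, 0.001, 0.43]
wrist_force: [4.5, -1.6, -12.1]
width: 0.0372
finger_force: 30.0
```

```bash
python3 -c "from h import *;st()"
```

```text
8.225 p [0.5833 0.1186 0.1636] yaw [3.1416e+00 9.0000e-04 4.2990e-01] F [  4.54  -1.58 -12.1 ] T [-0.317 -0.911 -0.079] 0.0372 30.0
q6 1.2464091813949614 -0.07679292233660817
```

>>> carry_out(steps=[[[0, 0, 0], -0.05, 0.6], [[0, 0, 0], -0.1, 0.6], [[0, 0, 0], -0.1, 0.6]])

```text
time: 8.6
tool_pos: [0.5833, 0.1186, 0.1636]
ee_rot: [-3.141, 0.001, 0.447]
wrist_force: [5.3, -2.4, -11.8]
width: 0.0377
finger_force: 30.0
```

```bash
python3 -c "from h import *;st()"
```

```text
8.6 p [0.5833 0.1186 0.1636] yaw [-3.1415e+00  9.0000e-04  4.4720e-01] F [  5.34  -2.36 -11.79] T [-0.26  -0.939 -0.053] 0.0377 30.0
q6 1.2290733610983329 -0.09997890796512365
```

>>> carry_out(steps=[[[0, 0, 0], -0.05, 0.6], [[0, 0, 0], -0.1, 0.6], [[0, 0, 0], -0.1, 0.6]])

```text
time: 8.98
tool_pos: [0.5833, 0.1186, 0.1636]
ee_rot: [-3.142, 0.001, 0.465]
wrist_force: [4.8, -1.9, -13.0]
width: 0.0378
finger_force: 30.0
```

```bash
python3 -c "from h import *;st()"
```

```text
8.975 p [0.5833 0.1186 0.1636] yaw [-3.1415e+00  8.0000e-04  4.6450e-01] F [  4.8   -1.94 -13.01] T [-0.303 -0.965 -0.141] 0.0378 30.0
q6 1.2117383475161319 -0.15297694131731987
```

Leaning on the anticlockwise stop at about 0.15 N m. Holding there.

>>> carry_out(steps=[[[0, 0, 0], 0, 0.6], [[0, 0, 0], 0, 0.6], [[0, 0, 0], 0, 0.6], [[0, 0, 0], 0, 0.6], [[0, 0, 0], 0, 0.6]])

```text
time: 9.6
tool_pos: [0.5833, 0.1186, 0.1636]
ee_rot: [-3.142, 0.001, 0.464]
wrist_force: [4.8, -1.4, -12.3]
width: 0.0373
finger_force: 30.0
```

```bash
python3 -c "from h import *;st()"
```

```text
9.6 p [0.5833 0.1186 0.1636] yaw [-3.1415e+00  8.0000e-04  4.6450e-01] F [  4.78  -1.4  -12.3 ] T [-0.272 -0.895 -0.176] 0.0373 30.0
q6 1.2117983495282079 -0.13998296577483416
```

>>> carry_out(steps=[[[0, 0, 0], 0.2, 0.6], [[0, 0, 0], 0.4, 0.6], [[0, 0, 0], 0.6, 0.6], [[0, 0, 0], 0.8, 0.6], [[0, 0, 0], 0.9, 0.6], [[0, 0, 0], 0.9, 0.6]])

```text
time: 10.35
tool_pos: [0.5833, 0.1185, 0.1636]
ee_rot: [3.141, 0.001, 0.308]
wrist_force: [4.6, -2.4, -12.1]
width: 0.0376
finger_force: 30.0
```

```bash
python3 -c "from h import *;st()"
```

```text
10.35 p [0.5833 0.1185 0.1636] yaw [3.1413e+00 1.0000e-03 3.0760e-01] F [  4.61  -2.38 -12.15] T [-0.309 -0.905  0.058] 0.0376 30.0
q6 1.368611545282289 0.07436311338096857
```

>>> carry_out(steps=[[[0, 0, 0], 0.1, 0.6], [[0, 0, 0], 0.2, 0.6], [[0, 0, 0], 0.3, 0.6], [[0, 0, 0], 0.39, 0.6], [[0, 0, 0], 0.39, 0.6]])

```text
time: 10.98
tool_pos: [0.5833, 0.1185, 0.1636]
ee_rot: [3.141, 0.001, 0.24]
wrist_force: [5.1, -1.7, -11.8]
width: 0.0374
finger_force: 30.0
```

```bash
python3 -c "from h import *;st()"
```

```text
10.975 p [0.5833 0.1185 0.1636] yaw [3.1412e+00 9.0000e-04 2.3950e-01] F [  5.06  -1.74 -11.75] T [-0.321 -0.953  0.063] 0.0374 30.0
q6 1.436684038648485 0.07847542176023126
```

>>> carry_out(steps=[[[0, 0, 0], 0.07, 0.6], [[0, 0, 0], 0.14, 0.6], [[0, 0, 0], 0.14, 0.6]])

```text
time: 11.35
tool_pos: [0.5833, 0.1185, 0.1636]
ee_rot: [3.141, 0.001, 0.215]
wrist_force: [4.6, -2.5, -12.2]
width: 0.038
finger_force: 30.0
```

```bash
python3 -c "from h import *;st()"
```

```text
11.35 p [0.5833 0.1185 0.1636] yaw [3.1412e+00 9.0000e-04 2.1520e-01] F [  4.56  -2.51 -12.22] T [-0.308 -0.858  0.076] 0.038 30.0
q6 1.4610562858923237 0.08061694214120507
```

>>> carry_out(steps=[[[0, 0, 0], 0.07, 0.6], [[0, 0, 0], 0.14, 0.6], [[0, 0, 0], 0.14, 0.6]])

```text
time: 11.72
tool_pos: [0.5833, 0.1184, 0.1636]
ee_rot: [3.141, 0.001, 0.191]
wrist_force: [4.9, -1.6, -12.1]
width: 0.0376
finger_force: 30.0
```

```bash
python3 -c "from h import *;st()"
```

```text
11.725 p [0.5833 0.1184 0.1636] yaw [3.1411e+00 9.0000e-04 1.9070e-01] F [  4.92  -1.57 -12.12] T [-0.349 -0.96   0.068] 0.0376 30.0
q6 1.4855003942459037 0.07249562535434961
```

>>> carry_out(steps=[[[0, 0, 0], 0.08, 0.6], [[0, 0, 0], 0.15, 0.6], [[0, 0, 0], 0.15, 0.6]])

```text
time: 12.1
tool_pos: [0.5833, 0.1184, 0.1636]
ee_rot: [3.141, 0.001, 0.164]
wrist_force: [4.5, -1.3, -12.5]
width: 0.0378
finger_force: 30.0
```

```bash
python3 -c "from h import *;st()"
```

```text
12.1 p [0.5833 0.1184 0.1636] yaw [3.141e+00 9.000e-04 1.645e-01] F [  4.52  -1.3  -12.54] T [-0.348 -0.935 -0.008] 0.0378 30.0
q6 1.5117207526049987 0.06664729909971356
```

>>> carry_out(steps=[[[0, 0, 0], 0.08, 0.6], [[0, 0, 0], 0.16, 0.6], [[0, 0, 0], 0.16, 0.6]])

```text
time: 12.48
tool_pos: [0.5833, 0.1184, 0.1636]
ee_rot: [3.141, 0.001, 0.137]
wrist_force: [5.2, -2.5, -13.0]
width: 0.0373
finger_force: 30.0
```

```bash
python3 -c "from h import *;st()"
```

```text
12.475 p [0.5833 0.1184 0.1636] yaw [3.1411e+00 8.0000e-04 1.3650e-01] F [  5.23  -2.53 -13.02] T [-0.403 -0.912  0.052] 0.0373 30.0
q6 1.5396830095209735 0.050304149044677615
```

>>> carry_out(steps=[[[0, 0, 0], 0.08, 0.6], [[0, 0, 0], 0.17, 0.6], [[0, 0, 0], 0.17, 0.6]])

```text
time: 12.85
tool_pos: [0.5833, 0.1184, 0.1636]
ee_rot: [3.141, 0.001, 0.107]
wrist_force: [4.3, -2.5, -12.9]
width: 0.0376
finger_force: 30.0
```

```bash
python3 -c "from h import *;st()"
```

```text
12.85 p [0.5833 0.1184 0.1636] yaw [3.141e+00 8.000e-04 1.068e-01] F [  4.33  -2.55 -12.89] T [-0.334 -0.937  0.037] 0.0376 30.0
q6 1.5693201928277138 0.06731579080224037
```

>>> carry_out(steps=[[[0, 0, 0], 0.08, 0.6], [[0, 0, 0], 0.16, 0.6], [[0, 0, 0], 0.16, 0.6]])

```text
time: 13.22
tool_pos: [0.5833, 0.1184, 0.1636]
ee_rot: [3.141, 0.001, 0.079]
wrist_force: [5.7, -2.2, -12.6]
width: 0.0375
finger_force: 30.0
```

```bash
python3 -c "from h import *;st()"
```

```text
13.225 p [0.5833 0.1184 0.1636] yaw [3.141e+00 8.000e-04 7.900e-02] F [  5.73  -2.21 -12.58] T [-0.392 -0.932  0.096] 0.0375 30.0
q6 1.5971730270147813 0.09659327566623688
```

>>> carry_out(steps=[[[0, 0, 0], 0.05, 0.6], [[0, 0, 0], 0.1, 0.6], [[0, 0, 0], 0.1, 0.6]])

```text
time: 13.6
tool_pos: [0.5833, 0.1184, 0.1636]
ee_rot: [3.141, 0.001, 0.062]
wrist_force: [6.5, -2.8, -13.4]
width: 0.0372
finger_force: 30.0
```

```bash
python3 -c "from h import *;st()"
```

```text
13.6 p [0.5833 0.1184 0.1636] yaw [3.1409e+00 9.0000e-04 6.1800e-02] F [  6.45  -2.81 -13.42] T [-0.357 -0.985  0.138] 0.0372 30.0
q6 1.614419672842525 0.14164599124342203
```

>>> carry_out(steps=[[[0, 0, 0], 0, 0.6], [[0, 0, 0], 0, 0.6], [[0, 0, 0], 0, 0.6], [[0, 0, 0], 0, 0.6], [[0, 0, 0], 0, 0.6]])

```text
time: 14.22
tool_pos: [0.5833, 0.1184, 0.1636]
ee_rot: [3.141, 0.001, 0.062]
wrist_force: [4.4, -1.7, -12.6]
width: 0.0375
finger_force: 30.0
```

```bash
python3 -c "from h import *;st()"
```

```text
14.225 p [0.5833 0.1184 0.1636] yaw [3.1409e+00 9.0000e-04 6.1800e-02] F [  4.4   -1.72 -12.63] T [-0.346 -0.902  0.124] 0.0375 30.0
q6 1.6143865615783077 0.12867214623838663
```

>>> carry_out(steps=[[[0, 0, 0], -0.2, 0.6], [[0, 0, 0], -0.45, 0.6], [[0, 0, 0], -0.7, 0.6], [[0, 0, 0], -0.95, 0.6], [[0, 0, 0], -1.2, 0.6], [[0, 0, 0], -1.45, 0.6], [[0, 0, 0], -1.7, 0.6], [[0, 0, 0], -1.95, 0.6], [[0, 0, 0], -2.15, 0.6], [[0, 0, 0], -2.15, 0.6]])

```text
time: 15.48
tool_pos: [0.5833, 0.1186, 0.1636]
ee_rot: [-3.142, 0.001, 0.437]
wrist_force: [4.6, -1.7, -12.1]
width: 0.0373
finger_force: 30.0
```

```bash
python3 -c "from h import *;st()"
```

```text
15.475 p [0.5833 0.1186 0.1636] yaw [-3.1416e+00  9.0000e-04  4.3680e-01] F [  4.61  -1.71 -12.06] T [-0.359 -0.914 -0.047] 0.0373 30.0
q6 1.2393815600205824 -0.07552791852504015
```

>>> carry_out(steps=[[[0, 0, 0], -0.08, 0.6], [[0, 0, 0], -0.15, 0.6], [[0, 0, 0], -0.15, 0.6]])

```text
time: 15.85
tool_pos: [0.5833, 0.1186, 0.1636]
ee_rot: [-3.142, 0.001, 0.463]
wrist_force: [4.3, -1.1, -13.0]
width: 0.0377
finger_force: 30.0
```

```bash
python3 -c "from h import *;st()"
```

```text
15.85 p [0.5833 0.1186 0.1636] yaw [-3.1415e+00  9.0000e-04  4.6290e-01] F [  4.34  -1.1  -13.01] T [-0.29  -0.911 -0.059] 0.0377 30.0
q6 1.2133980978040033 -0.07135530235245824
```

>>> carry_out(steps=[[[0, 0, 0], -0.07, 0.6], [[0, 0, 0], -0.14, 0.6], [[0, 0, 0], -0.14, 0.6]])

```text
time: 16.23
tool_pos: [0.5833, 0.1186, 0.1636]
ee_rot: [-3.141, 0.001, 0.487]
wrist_force: [4.1, -1.3, -12.3]
width: 0.038
finger_force: 30.0
```

```bash
python3 -c "from h import *;st()"
```

```text
16.225 p [0.5833 0.1186 0.1636] yaw [-3.1414e+00  9.0000e-04  4.8720e-01] F [  4.05  -1.33 -12.32] T [-0.329 -0.931 -0.097] 0.038 30.0
q6 1.189090973106799 -0.13318844139575958
```

>>> carry_out(steps=[[[0, 0, 0], -0.03, 0.6], [[0, 0, 0], -0.03, 0.6], [[0, 0, 0], -0.03, 0.6], [[0, 0, 0], -0.03, 0.6], [[0, 0, 0], -0.03, 0.6], [[0, 0, 0], -0.03, 0.6]])

```text
time: 16.98
tool_pos: [0.5833, 0.1186, 0.1636]
ee_rot: [-3.141, 0.001, 0.492]
wrist_force: [3.9, -2.1, -12.1]
width: 0.0375
finger_force: 30.0
```

```bash
python3 -c "from h import *;st()"
```

```text
16.975 p [0.5833 0.1186 0.1636] yaw [-3.1415e+00  9.0000e-04  4.9230e-01] F [  3.9   -2.06 -12.09] T [-0.344 -0.941 -0.121] 0.0375 30.0
q6 1.1839968437809334 -0.13378593139350414
```

>>> carry_out(steps=[[[0, 0, 0], 0.2, 0.6], [[0, 0, 0], 0.5, 0.6], [[0, 0, 0], 0.8, 0.6], [[0, 0, 0], 1.1, 0.6], [[0, 0, 0], 1.4, 0.6], [[0, 0, 0], 1.7, 0.6], [[0, 0, 0], 2.0, 0.6], [[0, 0, 0], 2.25, 0.6], [[0, 0, 0], 2.4, 0.6], [[0, 0, 0], 2.4, 0.6]])

```text
time: 18.23
tool_pos: [0.5833, 0.1184, 0.1636]
ee_rot: [3.141, 0.001, 0.073]
wrist_force: [4.7, -2.6, -13.5]
width: 0.0377
finger_force: 30.0
```

```bash
python3 -c "from h import *;st()"
```

```text
18.225 p [0.5833 0.1184 0.1636] yaw [3.1409e+00 8.0000e-04 7.3400e-02] F [  4.74  -2.63 -13.45] T [-0.391 -0.947  0.056] 0.0377 30.0
q6 1.6027072718364266 0.0783057720400393
```

Next, towards the widened clockwise stop, where I expect to lean at yaw of about 0.032.

>>> carry_out(steps=[[[0, 0, 0], 0.08, 0.6], [[0, 0, 0], 0.15, 0.6], [[0, 0, 0], 0.15, 0.6]])

```text
time: 18.6
tool_pos: [0.5833, 0.1184, 0.1636]
ee_rot: [3.141, 0.001, 0.047]
wrist_force: [5.3, -1.9, -12.5]
width: 0.0378
finger_force: 30.0
```

```bash
python3 -c "from h import *;st()"
```

```text
18.6 p [0.5833 0.1184 0.1636] yaw [3.1409e+00 9.0000e-04 4.7500e-02] F [  5.27  -1.88 -12.52] T [-0.34  -0.956  0.104] 0.0378 30.0
q6 1.6287155264358788 0.09458564221858978
```

>>> carry_out(steps=[[[0, 0, 0], 0.05, 0.6], [[0, 0, 0], 0.09, 0.6], [[0, 0, 0], 0.09, 0.6]])

```text
time: 18.98
tool_pos: [0.5833, 0.1184, 0.1636]
ee_rot: [3.141, 0.001, 0.032]
wrist_force: [4.4, -2.7, -12.8]
width: 0.037
finger_force: 30.0
```

```bash
python3 -c "from h import *;st()"
```

```text
18.975 p [0.5833 0.1184 0.1636] yaw [3.1409e+00 8.0000e-04 3.1900e-02] F [  4.39  -2.72 -12.75] T [-0.346 -0.864  0.151] 0.037 30.0
q6 1.6442381888814712 0.13439769856631756
```

>>> carry_out(steps=[[[0, 0, 0], 0.02, 0.6], [[0, 0, 0], 0.02, 0.6], [[0, 0, 0], 0.02, 0.6], [[0, 0, 0], 0.02, 0.6], [[0, 0, 0], 0.02, 0.6], [[0, 0, 0], 0.02, 0.6]])

```text
time: 19.73
tool_pos: [0.5833, 0.1184, 0.1636]
ee_rot: [3.141, 0.001, 0.029]
wrist_force: [5.2, -2.6, -14.0]
width: 0.0378
finger_force: 30.0
```

```bash
python3 -c "from h import *;st()"
```

```text
19.725 p [0.5833 0.1184 0.1636] yaw [3.1408e+00 8.0000e-04 2.8500e-02] F [  5.19  -2.57 -13.95] T [-0.374 -0.926  0.148] 0.0378 30.0
q6 1.647676921886712 0.13633449096232653
```

>>> carry_out(steps=[[[0, 0, 0], -0.2, 0.6], [[0, 0, 0], -0.5, 0.6], [[0, 0, 0], -0.8, 0.6], [[0, 0, 0], -1.1, 0.6], [[0, 0, 0], -1.4, 0.6], [[0, 0, 0], -1.7, 0.6], [[0, 0, 0], -2.0, 0.6], [[0, 0, 0], -2.3, 0.6], [[0, 0, 0], -2.55, 0.6], [[0, 0, 0], -2.55, 0.6]])

```text
time: 20.98
tool_pos: [0.5832, 0.1186, 0.1636]
ee_rot: [-3.141, 0.001, 0.474]
wrist_force: [4.8, -1.7, -11.8]
width: 0.0377
finger_force: 30.0
```

```bash
python3 -c "from h import *;st()"
```

```text
20.975 p [0.5832 0.1186 0.1636] yaw [-3.1415e+00  9.0000e-04  4.7350e-01] F [  4.79  -1.71 -11.77] T [-0.295 -0.931 -0.086] 0.0377 30.0
q6 1.2028095668287724 -0.09120336966589093
```

>>> carry_out(steps=[[[0, 0, 0], -0.06, 0.6], [[0, 0, 0], -0.11, 0.6], [[0, 0, 0], -0.11, 0.6]])

```text
time: 21.35
tool_pos: [0.5833, 0.1186, 0.1636]
ee_rot: [-3.141, 0.001, 0.492]
wrist_force: [5.3, -1.0, -12.7]
width: 0.0375
finger_force: 30.0
```

```bash
python3 -c "from h import *;st()"
```

```text
21.35 p [0.5833 0.1186 0.1636] yaw [-3.1414e+00  9.0000e-04  4.9250e-01] F [  5.3   -1.02 -12.73] T [-0.263 -0.936 -0.125] 0.0375 30.0
q6 1.1838324806809708 -0.056259159464389086
```

>>> carry_out(steps=[[[0, 0, 0], -0.07, 0.6], [[0, 0, 0], -0.15, 0.6], [[0, 0, 0], -0.15, 0.6]])

```text
time: 21.72
tool_pos: [0.5832, 0.1186, 0.1636]
ee_rot: [-3.141, 0.001, 0.519]
wrist_force: [5.0, -2.4, -12.8]
width: 0.0377
finger_force: 30.0
```

```bash
python3 -c "from h import *;st()"
```

```text
21.725 p [0.5832 0.1186 0.1636] yaw [-3.1414e+00  9.0000e-04  5.1870e-01] F [  4.96  -2.38 -12.8 ] T [-0.271 -0.956 -0.032] 0.0377 30.0
q6 1.1576754109597422 -0.061906997580081224
```

>>> carry_out(steps=[[[0, 0, 0], -0.06, 0.6], [[0, 0, 0], -0.12, 0.6], [[0, 0, 0], -0.12, 0.6]])

```text
time: 22.1
tool_pos: [0.5832, 0.1186, 0.1636]
ee_rot: [-3.141, 0.001, 0.54]
wrist_force: [4.4, -1.2, -13.0]
width: 0.0377
finger_force: 30.0
```

```bash
python3 -c "from h import *;st()"
```

```text
22.1 p [0.5832 0.1186 0.1636] yaw [-3.1413e+00  9.0000e-04  5.3950e-01] F [  4.45  -1.17 -12.98] T [-0.251 -0.916 -0.055] 0.0377 30.0
q6 1.136775534901568 -0.057869351003319025
```

>>> carry_out(steps=[[[0, 0, 0], -0.08, 0.6], [[0, 0, 0], -0.16, 0.6], [[0, 0, 0], -0.16, 0.6]])

```text
time: 22.48
tool_pos: [0.5832, 0.1186, 0.1636]
ee_rot: [-3.141, 0.001, 0.567]
wrist_force: [5.3, -1.8, -11.8]
width: 0.0374
finger_force: 30.0
```

```bash
python3 -c "
from h import *;st()
s=snap('scene');cv2.imwrite('pics/g.png',cv2.resize(s['image'][185:265,280:360,::-1],(560,560),interpolation=cv2.INTER_CUBIC))"
```

```text
22.475 p [0.5832 0.1186 0.1636] yaw [-3.1414e+00  9.0000e-04  5.6740e-01] F [  5.32  -1.8  -11.77] T [-0.28  -0.955 -0.052] 0.0374 30.0
q6 1.1089377016212807 -0.0617398414760828
```

View pics/g.png

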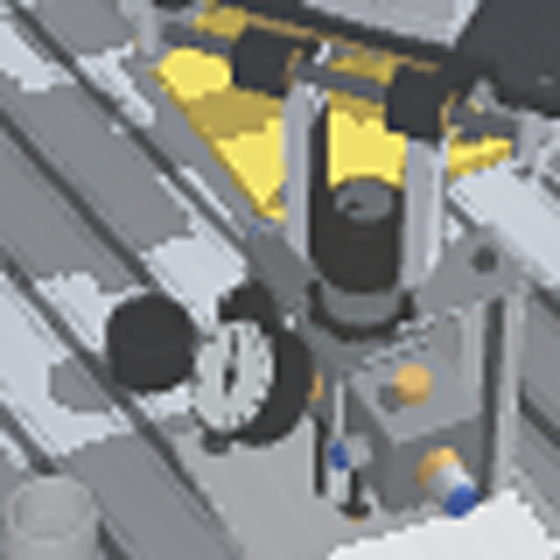

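>>> carry_out(steps=[[[0, 0, 0], -0.1, 0.6], [[0, 0, 0], -0.16, 0.6], [[0, 0, 0], -0.16, 0.6]])

```text
time: 22.9
tool_pos: [0.5832, 0.1186, 0.1636]
ee_rot: [-3.141, 0.001, 0.595]
wrist_force: [4.5, -0.7, -12.7]
width: 0.0377
finger_force: 30.0
```

```bash
python3 -c "from h import *;st()"
```

```text
22.9 p [0.5832 0.1186 0.1636] yaw [-3.1413e+00  1.0000e-03  5.9530e-01] F [  4.46  -0.71 -12.75] T [-0.313 -0.952 -0.04 ] 0.0377 30.0
q6 1.0809910716573685 -0.05787012632936239
```

>>> carry_out(steps=[[[0, 0, 0], -0.2, 0.6], [[0, 0, 0], -0.45, 0.6], [[0, 0, 0], -0.7, 0.6], [[0, 0, 0], -0.95, 0.6], [[0, 0, 0], -1.2, 0.6], [[0, 0, 0], -1.45, 0.6], [[0, 0, 0], -1.7, 0.6], [[0, 0, 0], -1.9, 0.6], [[0, 0, 0], -1.9, 0.6]])

```text
time: 24.02
tool_pos: [0.5831, 0.1188, 0.1636]
ee_rot: [-3.141, 0.001, 0.927]
wrist_force: [5.4, -1.2, -16.0]
width: 0.0377
finger_force: 30.0
```

```bash
python3 -c "from h import *;st()"
```

```text
24.025 p [0.5831 0.1188 0.1636] yaw [-3.1406e+00  8.0000e-04  9.2720e-01] F [  5.42  -1.16 -16.  ] T [-0.251 -0.968  0.015] 0.0377 30.0
q6 0.7492164493603137 -0.09976275265216827
```

>>> carry_out(steps=[[[0, 0, 0], 0, 0.6], [[0, 0, 0], -0.05, 0.6], [[0, 0, 0], -0.05, 0.6]])

```text
time: 24.4
tool_pos: [0.5831, 0.1188, 0.1637]
ee_rot: [-3.141, 0.001, 0.936]
wrist_force: [4.8, -0.9, -17.0]
width: 0.0372
finger_force: 30.0
```

```bash
python3 -c "from h import *;st()"
```

```text
24.4 p [0.5831 0.1188 0.1637] yaw [-3.1406e+00  8.0000e-04  9.3600e-01] F [  4.79  -0.86 -17.01] T [-0.175 -0.982 -0.023] 0.0372 30.0
q6 0.7404550203309342 -0.05987546173855662
```

>>> carry_out(steps=[[[0, 0, 0.001], -0.2, 0.6], [[0, 0, 0.001], -0.4, 0.6], [[0, 0, 0.001], -0.6, 0.6], [[0, 0, 0.001], -0.8, 0.6], [[0, 0, 0.001], -1.0, 0.6], [[0, 0, 0.001], -1.2, 0.6], [[0, 0, 0.001], -1.4, 0.6], [[0, 0, 0.001], -1.6, 0.6], [[0, 0, 0.001], -1.65, 0.6], [[0, 0, 0.001], -1.65, 0.6]])

```text
time: 25.65
tool_pos: [0.5831, 0.1189, 0.1636]
ee_rot: [-3.141, 0.0, 1.224]
wrist_force: [0.3, -0.4, -11.5]
width: 0.0375
finger_force: 30.0
```

```bash
python3 -c "from h import *;st()"
```

```text
25.65 p [0.5831 0.1189 0.1636] yaw [-3.1409e+00  1.0000e-04  1.2241e+00] F [  0.29  -0.39 -11.5 ] T [-0.002  0.025 -0.033] 0.0375 30.0
q6 0.4523962208540865 -0.06523114163428545
```

>>> carry_out(steps=[[[0, 0, 0], -0.12, 0.6], [[0, 0, 0], -0.25, 0.6], [[0, 0, 0], -0.35, 0.6], [[0, 0, 0], -0.35, 0.6]])

```text
time: 26.15
tool_pos: [0.5831, 0.1188, 0.1636]
ee_rot: [-3.141, 0.0, 1.285]
wrist_force: [-2.1, -0.1, -9.6]
width: 0.0375
finger_force: 30.0
```

```bash
python3 -c "from h import *;st()"
```

```text
26.15 p [0.5831 0.1188 0.1636] yaw [-3.1410e+00  1.0000e-04  1.2853e+00] F [-2.05 -0.09 -9.6 ] T [ 0.102  0.415 -0.034] 0.0375 30.0
q6 0.3912126844238291 -0.07881222059950233
```

>>> carry_out(steps=[[[0, 0, 0], -0.06, 0.6], [[0, 0, 0], -0.1, 0.6], [[0, 0, 0], -0.1, 0.6]])

```text
time: 26.52
tool_pos: [0.5831, 0.1188, 0.1636]
ee_rot: [-3.141, 0.0, 1.303]
wrist_force: [-3.9, 1.1, -9.8]
width: 0.0379
finger_force: 30.0
```

```bash
python3 -c "from h import *;st()"
```

```text
26.525 p [0.5831 0.1188 0.1636] yaw [-3.141   0.      1.3026] F [-3.86  1.1  -9.84] T [ 0.166  0.656 -0.036] 0.0379 30.0
q6 0.3738880791510398 -0.06312935845926404
```

>>> carry_out(steps=[[[0, 0, 0], -0.06, 0.6], [[0, 0, 0], -0.1, 0.6], [[0, 0, 0], -0.1, 0.6]])

```text
time: 26.9
tool_pos: [0.5832, 0.1188, 0.1636]
ee_rot: [-3.141, 0.0, 1.32]
wrist_force: [-4.3, 2.1, -8.4]
width: 0.0375
finger_force: 30.0
```

```bash
python3 -c "from h import *;st()"
```

```text
26.9 p [0.5832 0.1188 0.1636] yaw [-3.1411  0.      1.3201] F [-4.26  2.11 -8.37] T [ 0.158  0.886 -0.022] 0.0375 30.0
q6 0.3564357315097559 -0.06384621374309063
```

>>> carry_out(steps=[[[0, 0, 0], -0.06, 0.6], [[0, 0, 0], -0.1, 0.6], [[0, 0, 0], -0.1, 0.6]])

```text
time: 27.28
tool_pos: [0.5832, 0.1188, 0.1636]
ee_rot: [-3.141, -0.0, 1.338]
wrist_force: [-4.9, 1.3, -8.0]
width: 0.0375
finger_force: 30.0
```

```bash
python3 -c "from h import *;st()"
```

```text
27.275 p [0.5832 0.1188 0.1636] yaw [-3.1411 -0.      1.3376] F [-4.91  1.27 -8.01] T [ 0.217  0.99  -0.082] 0.0375 30.0
q6 0.33886291991096695 -0.12891388032585382
```

At the end stop (0.13 N m). I'll unwind the twist, then push down.

>>> carry_out(steps=[[[0, 0, 0], 0.06, 0.6], [[0, 0, 0], 0.12, 0.6], [[0, 0, 0.001], 0.12, 0.6], [[0, 0, 0.003], 0.12, 0.6], [[0, 0, 0.005], 0.12, 0.6], [[0, 0, 0.007], 0.12, 0.6], [[0, 0, 0.009], 0.12, 0.6], [[0, 0, 0.01], 0.12, 0.6], [[0, 0, 0.01], 0.12, 0.6]])

```text
time: 28.4
tool_pos: [0.5834, 0.1189, 0.1611]
ee_rot: [3.137, -0.002, 1.317]
wrist_force: [-13.4, -1.2, 13.9]
width: 0.0376
finger_force: 30.0
```

```bash
python3 -c "from h import *;st()"
```

```text
28.4 p [0.5834 0.1189 0.1611] yaw [ 3.1368e+00 -1.9000e-03  1.3170e+00] F [-13.43  -1.2   13.87] T [-0.018  2.781  0.004] 0.0376 30.0
q6 0.35962857941666515 -0.02940039848908782
```

>>> carry_out(steps=[[[0, -0.001, 0.001], 0, 0.6], [[0, -0.002, 0.002], 0, 0.6], [[0, -0.003, 0.003], 0, 0.6], [[0, -0.003, 0.004], 0, 0.6], [[0, -0.003, 0.005], 0, 0.6], [[0, -0.003, 0.005], 0, 0.6]])

```text
time: 29.15
tool_pos: [0.5832, 0.119, 0.1572]
ee_rot: [3.13, -0.003, 1.316]
wrist_force: [-6.8, -1.7, 13.4]
width: 0.0378
finger_force: 30.0
```

```bash
python3 - <<'E'
from h import *
st()
s=snap('wrist');W=s['W']
m=((W[...,2]>.18)&(W[...,2]<.203)&(abs(W[...,0]-.584)<.012)&(abs(W[...,1]-.119)<.012))
print(m.sum(),np.median(W[m],0))
E
```

```text
29.15 p [0.5832 0.119  0.1572] yaw [ 3.1300e+00 -2.7000e-03  1.3163e+00] F [-6.82 -1.73 13.39] T [-0.189  1.944  0.036] 0.0378 30.0
q6 0.36141993076282675 -0.02210250240750611
1859 [0.58417735 0.11996409 0.18963169]
```

>>> carry_out(steps=[[[0, -0.001, 0.001], 0, 0.6], [[0, -0.002, 0.002], 0, 0.6], [[0, -0.002, 0.002], 0, 0.6], [[0, -0.002, 0.002], 0, 0.6]])

```text
time: 29.7
tool_pos: [0.5833, 0.119, 0.1571]
ee_rot: [3.124, -0.004, 1.316]
wrist_force: [-5.3, -3.2, 16.5]
width: 0.0377
finger_force: 30.1
```

```bash
python3 -c "from h import *;st()"
```

```text
29.7 p [0.5833 0.119  0.1571] yaw [ 3.1244 -0.0036  1.3159] F [-5.3  -3.19 16.53] T [-0.455  1.542 -0.02 ] 0.0377 30.1
q6 0.36258162719797293 -0.01913242565933615
```

>>> carry_out(steps=[[[0, 0, -0.002], 0, 0.6], [[0, 0, -0.005], 0, 0.6], [[0, 0, -0.005], 0, 0.6], [[0, 0, -0.005], 0, 0.6]])

```text
time: 30.2
tool_pos: [0.5831, 0.119, 0.1572]
ee_rot: [3.128, -0.002, 1.316]
wrist_force: [2.1, -2.7, 10.1]
width: 0.0377
finger_force: 30.0
```

```bash
python3 -c "from h import *;st()"
```

```text
30.2 p [0.5831 0.119  0.1572] yaw [ 3.1279e+00 -2.4000e-03  1.3156e+00] F [ 2.13 -2.73 10.1 ] T [-0.537 -0.008 -0.002] 0.0377 30.0
q6 0.3627796462673263 -0.013728048652410507
```

>>> carry_out(steps=[[[0, 0, -0.002], 0, 0.6], [[0, 0, -0.004], 0, 0.6], [[0, 0, -0.004], 0, 0.0], [[0, 0, -0.004], 0, -0.5], [[0, 0, -0.004], 0, -1], [[0, 0, -0.004], 0, -1], [[0, 0, -0.004], 0, -1]])

```text
time: 31.08
tool_pos: [0.5785, 0.1201, 0.1554]
ee_rot: [-3.141, 0.0, 1.317]
wrist_force: [-0.5, 0.0, 0.3]
width: 0.0832
finger_force: 0.0
```

```bash
python3 -c "from h import *;st()"
```

```text
31.075 p [0.5785 0.1201 0.1554] yaw [-3.1415  0.      1.3165] F [-0.53  0.03  0.25] T [-0.004 -0.077 -0.009] 0.0832 0.0
q6 0.3630207381378097 -0.00029955031095596496
```

>>> carry_out(steps=[[[0, 0, -0.03], 0, -1], [[0, 0, -0.06], 0, -1], [[0, 0, -0.1], 0, -1], [[0, 0, -0.13], 0, -1], [[0, 0, -0.13], 0, -1]])

```text
time: 31.7
tool_pos: [0.5797, 0.1202, 0.2888]
ee_rot: [3.135, -0.002, 1.316]
wrist_force: [1.2, -0.6, 0.5]
width: 0.0942
finger_force: 0.0
```

```bash
python3 - <<'E'
from h import *
st()
s=snap('wrist');W=s['W']
m=((W[...,2]>.18)&(W[...,2]<.203)&(abs(W[...,0]-.584)<.012)&(abs(W[...,1]-.119)<.012))
print(m.sum(),np.median(W[m],0))
p=s['R']@np.array([.61,.125,.15])+s['t'];q=s['mtx']@p;u,v=(q[:2]/q[2]).astype(int);print(u,v)
u=min(max(u,70),570);v=min(max(v,70),330)
cv2.imwrite('pics/g2.png',cv2.resize(s['image'][v-70:v+70,u-70:u+70,::-1],(590,590),interpolation=cv2.INTER_CUBIC))
E
```

```text
31.7 p [0.5797 0.1202 0.2888] yaw [ 3.1354e+00 -2.3000e-03  1.3165e+00] F [ 1.19 -0.64  0.48] T [ 0.008 -0.1    0.023] 0.0942 0.0
q6 0.36302599859997614 -0.00024109281184792053
636 [0.58410165 0.11933545 0.18954794]
345 180
```

View pics/g2.png

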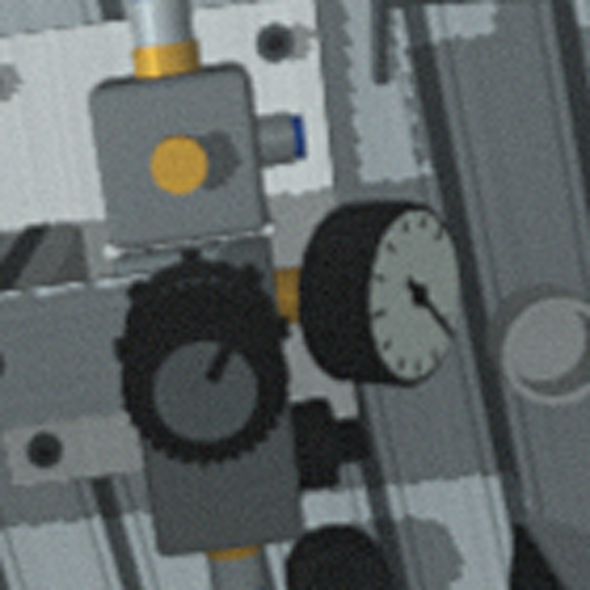

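The needle points at the zero pin: (450,335) in the picture, which is lower left as a reader sees it. The knob top is at 0.1895, so it is down, and the gripper is clear.

```bash
python3 -c "from h import *;print(robot.close_job())"
```

```text
the job is handed in; nothing more can be done
None
```

The job is handed in: the knob was worked loose, backed off to zero and pushed down to lock, and the gripper let go; the hand-in gave no verdict, and I didn't re-check the bystanders' positions.

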